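Draw two tubes from the gravity feeder and lay them in the V rack

ROBOT

A 7-joint arm with a two-finger parallel gripper is mounted at the origin on a cart in front of the work surface, level with it; the furniture and walls round the work are solid. World frame = base frame: x ahead of the robot, y to its left, z up, the work surface at z = 0. Lengths are in m, angles in rad, forces in N, time in s.
With the tool pointing down it reaches from about 0.375 to 0.925 m from the base axis. Payload 3.1 kg.
Tool frame: the origin (TCP) lies between the finger pads; the fingertips stand 19 mm ahead of it and the grasp point (between the pads) is the TCP; z points along the fingers, y is the line along which they close (so a half turn about z gives the same grasp; the last joint's range is limited). The gripper opens to 85 mm and grips with 20 to 120 N. Pads are 22 mm wide; open, the fingers measure 114 mm over their backs; the gripper's body (76 mm by 85 mm) begins 54 mm behind the grasp point. The pads swing forward as they close: fully open they stand 13 mm farther back than shut.
Start: joints at [1.162, 0.383, 0.044, 1.598, -0.018, 1.161, -0.05], TCP at [0.199, -0.619, 0.25] pointing down, gripper open.
Joint ranges: [-2.61, 2.61], [-0.41, 2.15], [-1.48, 1.57], [0, 2.5], [-1.57, 4.71], [0.05, 1.97], [-2.85, 2.85]. Speed limits (rad/s): [2.79, 2.79, 3.14, 3.14, 3.14, 3.14, 3.14].

INTERFACE

Orientations are given as a unit quaternion [x, y, z, w].
In Python, from bench import move_ptp, movel, move_j, move_gripper, pause, inverse_kinematics, read_camera, camera_params, MotionError, sign_off, look_for, tip_of, read_time_s, read_qpos, read_joint_vel, read_effort, read_eef_pos, read_tcp_rot, read_ft_force, read_ft_torque, read_finger_gap, read_grasp_force gives the robot as it stands. Calls block until the motion is done:
- move_ptp(position, orientation): joint-space move of the TCP to a pose.
- movel(position, orientation=None, speed=0.15): straight line of the TCP; orientation=None keeps the orientation; speed is the mean speed in m/s.
- move_j(angles): joint-space move.
- move_gripper(opening, effort=None): finger opening in m; effort is the grip in N (None keeps the last); returns when the fingers have stopped.
- pause(seconds).
- inverse_kinematics(position, orientation): joint angles nearest the present ones, or None.
- read_camera(name): name is "scene" or "top"; returns the picture (480x640x3 uint8, red, green, blue); there is no depth.
- camera_params(name): a dict with "K" (3x3 intrinsics, pixels), "camera_from_world" (4x4, takes a point from world to camera coordinates). Camera axes: x right, y down, z forward; pixel columns grow to the right and rows downward; lengths in m; the calibration is good to about 2 mm. A picture is of the moment at which its call begins. camera_params takes no time and is no camera call.
A pose or a line that the arm cannot do raises MotionError and nothing moves.
- sign_off(): hands the job in; it is judged then, once.
Trained networks look in the newest picture that a camera, given by its name, has taken for a name from the list of things; names that differ only in an ending like _2 or _b are one class to them, and where a whole thing is asked for, a point or a joint stands for the part that bears it (a point fixed in the world has none). Each returns a list of dicts, best first, with "confidence" (0 to 1); they miss things now and then, are a little off and sometimes report something else, mostly with a low value. They report only what shows in the picture. A call takes as long as a camera call. They do not tell look-alikes from the thing itself.
- look_for(camera, name): "at" ([column, row] in pixels, amid what is visible of it).
- tip_of(camera, name): "at" ([column, row] in pixels: a listed point, or the origin of a listed thing).
Readings, each from a call of its own:
- read_time_s(): time.
- read_qpos(): joint angles.
- read_joint_vel(): joint speeds.
- read_effort(): joint torques, N m.
- read_eef_pos(): TCP position.
- read_tcp_rot(): TCP orientation.
- read_ft_force(): force on the tool from outside, world axes, zero at the start.
- read_ft_torque(): the same for the moment, N m.
- read_finger_gap(): finger opening in m.
- read_grasp_force(): force on a finger pad.
Only numpy, scipy, OpenCV 4.12 (cv2) and the standard library are available. Lean on these libraries where they do the work, as an engineer would, in place of code of your own. Each camera call takes 0.05 s, during which the arm holds its last target. There are 200 camera calls.

TASK

Push the empty tray along its track until it is fully home under the hopper, then slide the hopper's shutter open by its pull so that both tubes drop into the tray, and slide the shutter fully shut again. Draw the tray with both tubes back out along its track, clear of the hopper, then take the tubes out and set them gently down, without dropping them, in the V rack, one in each groove, each lying centrally across both steel strips. Leave the tray out and the shutter shut, and do not knock over or shift the other things on the bench.

Things in the scene. Friction and masses are not known exactly. Their poses are not given: they have to be found in the camera images.
- feeder: Parts feeder, fixed (place and turn vary): two-chute hopper on four legs over a 430 mm track. Origin: bench top below the hopper's middle; z up; +y (robot's left) is the way the tray is drawn out, -y the way the shutter opens. 5 mm plywood base, x +-86, y -94 to +336 mm; rails along y 22 mm high, inner faces x = +-72 mm; end stop face at y = -82 mm; legs and frame inside x = +-86, y = +-62 mm.
- hopper_outlet (a point): Middle of the hopper's underside, 62 mm above the bench over the feeder's origin, axes as the feeder's. Hopper box of plywood and clear plastic: x +-62, y +-57 mm (+-73 mm at the flared top), z 62 to 167 mm above the bench. Its two outlets lie at y = -36 and +36 mm. The tray passes below.
- shutter (a joint): Slide of the steel shutter plate under the hopper: 0 m shut, 0.038 m fully open, growing towards the feeder's -y. Both chutes are clear from 0.034 m. It stays where left; sliding takes about 3 N plus the tubes' drag.
- shutter_pull (a point): Middle of the shutter's pull, 90 mm above the bench and (shut) 155 mm to the feeder's -y: an upright steel tab 46 mm wide (x), 5 mm thick (y), from 66 to 116 mm above the bench, a 10 mm thick rubber bead along its top. Axes as the feeder's. Push it from either face; 80 mm are free between it and the hopper when shut. It stands on a tongue 60 mm wide, top at 66 mm.
- tray: Loose dark steel tray, 140 (x) by 164 (y) by 28 mm, 3 mm walls, 0.45 kg, on the track, underside 5 mm above the bench. Origin: middle of its underside; axes as the feeder's. Starts 150 to 220 mm out (+y); fully home on the stop its origin is over the feeder's origin. 2 mm play in the rails, slides with 3 to 6 N. Floor: two lanes, shallow 8 degree Vs along x, lowest at y = +-36 mm, 4 mm up.
- tray_pull (a point): Middle of the tray's pull, 40 mm above the bench and 155 mm to the tray's +y, on a flat tongue: an upright tab 46 mm wide (x), 5 mm thick (y), from 9 to 68 mm above the bench, with a 10 mm thick rubber bead along its top. Axes as the tray's. Push it from either face.
- tube_a: Aluminium tube, 30 mm diameter, 110 mm long, about 0.13 kg, ends closed to fingers. Origin: its middle; x is the tube's axis. Starts in the hopper chute at the feeder's y = -36 mm, lying along the feeder's x on the shutter; drops straight down into the tray's lane and settles at the lane's lowest line, axis about 19 mm above the tray's underside (24 mm above the bench).
- tube_b: The other tube, just the same, in the chute at the feeder's y = +36 mm.
- v_rack: V rack, fixed (place and turn vary): plywood foot 156 (x) by 100 (y) by 12 mm and two folded steel strips along x at y = -34 and +34 mm, each 12 mm wide (56 mm free between), with two 90 degree V-grooves 42 mm wide, 21 mm deep; strip tops 45 mm above the bench. Origin: middle of its underside. A tube lies across both strips, along y, either end first.
- groove_1 (a point): Where the middle of a tube's axis lies when seated centrally in the groove at the rack's x = -37.5 mm, 45 mm above the bench. Axes are the rack's; the tube lies along y.
- groove_2 (a point): The same for the groove at the rack's x = +37.5 mm.
- tape_ring: Bystander, loose: a small roll of pale tape lying flat, 56 mm diameter, 13 mm high; origin in the middle of its underside.
- u_stand: Bystander, loose: black stand with white bent tubes, 72x50x88 mm; origin in the middle of its underside.
There are look-alikes about, which are no part of the job. What is shaped like the tube_a but orange is not meant. Of the things shaped like the v_rack, the plywood one is meant.

How it is judged:
By the outcome, as a careful person would: the job done as asked, in the order asked, and still so for the second after the job is handed in, with the robot touching nothing.
It also fails if it takes over 72 s, if anything falls off the work surface, if the arm or the gripper's body presses on something with over 40 N, if the wrist force passes 120 N, or if a joint passes its speed limit or range.

## Working session

There is one attempt and no reset: what is moved stays moved. The work goes in short steps, each a Python script; the robot and the scene stay as the last script left them, time stands still between calls to the robot, and variables do not carry over. Pictures are saved under pics/ and viewed, at most 10 in all, crops included, and the job is handed in when it is done.

```bash
ls; mkdir -p pics; cat > h.py <<'E'
import numpy as np, cv2
from bench import *
from scipy.spatial.transform import Rotation as R
def snap(cam,fn=None):
    im=read_camera(cam)
    if fn: cv2.imwrite('pics/'+fn,im[:,:,::-1])
    return im
def ray(cam,px,z):
    p=camera_params(cam);K=np.array(p["K"]);T=np.array(p["camera_from_world"])
    d=T[:3,:3].T@np.linalg.solve(K,[px[0],px[1],1.]);o=-T[:3,:3].T@T[:3,3]
    return o+d*(z-o[2])/d[2]
def proj(cam,P):
    p=camera_params(cam);K=np.array(p["K"]);T=np.array(p["camera_from_world"])
    P=np.atleast_2d(P);c=P@T[:3,:3].T+T[:3,3];u=c@K.T
    return u[:,:2]/u[:,2:]
def down(yaw):  # tool z down, tool y (closing) along world direction yaw
    y=np.array([np.cos(yaw),np.sin(yaw),0]);z=np.array([0,0,-1.]);x=np.cross(y,z)
    return R.from_matrix(np.c_[x,y,z]).as_quat()
E
python3 - <<'E'
from h import *
a=snap('top','top0.png');b=snap('scene','scene0.png')
for cam in('top','scene'):
    p=camera_params(cam);T=np.array(p["camera_from_world"]);print(cam,(-T[:3,:3].T@T[:3,3]).round(3))
    for n,z in [('feeder',0),('hopper_outlet',.062),('shutter_pull',.09),('tray',.005),('tray_pull',.04),('v_rack',0),('groove_1',.045),('groove_2',.045),('tube_a',.08),('tape_ring',0),('u_stand',0)]:
        for d in tip_of(cam,n)[:3]: print(n,np.round(d['at'],1),round(d['confidence'],2),ray(cam,d['at'],z).round(3))
print(read_tcp_rot(),read_time_s())
E
```

```text
pics
top [0.44  0.043 1.547]
feeder [414.4 247.6] 0.83 [ 0.546 -0.234  0.   ]
hopper_outlet [417.7 246.6] 0.93 [ 0.545 -0.232  0.062]
shutter_pull [475.  241.2] 0.63 [ 0.561 -0.386  0.09 ]
tray [347.5 250.4] 0.79 [ 0.535 -0.036  0.005]
tray_pull [290.  259.7] 0.93 [0.503 0.131 0.04 ]
v_rack [206.8 265.9] 0.82 [0.483 0.379 0.   ]
v_rack [135.9 266.6] 0.62 [0.477 0.588 0.   ]
groove_1 [131.1 255.9] 0.93 [0.507 0.588 0.045]
groove_1 [205.8 274.4] 0.76 [0.457 0.371 0.045]
groove_1 [130.7 278.9] 0.69 [0.441 0.586 0.045]
groove_2 [131.1 255.9] 0.93 [0.507 0.588 0.045]
groove_2 [205.8 274.4] 0.76 [0.457 0.371 0.045]
groove_2 [130.7 278.9] 0.69 [0.441 0.586 0.045]
tube_a [503.6 236.5] 0.85 [ 0.576 -0.469  0.08 ]
tube_a [436.3 241.7] 0.65 [ 0.558 -0.28   0.08 ]
tube_a [405.4 247.4] 0.6 [ 0.541 -0.194  0.08 ]
tape_ring [291.6 307.3] 0.61 [0.365 0.126 0.   ]
u_stand [208.3 267.5] 0.7 [0.478 0.374 0.   ]
u_stand [261.6 193.9] 0.62 [0.7   0.222 0.   ]
scene [-0.311  0.954  0.906]
feeder [368.6 230. ] 0.97 [ 0.541 -0.22   0.   ]
hopper_outlet [370.1 210.2] 0.78 [ 0.554 -0.236  0.062]
shutter_pull [394.1 186.5] 0.4 [ 0.568 -0.378  0.09 ]
tray [332.8 254.3] 0.81 [ 0.527 -0.03   0.005]
tray_pull [296.6 267. ] 0.67 [0.524 0.125 0.04 ]
tray_pull [369.8 209.6] 0.32 [ 0.58  -0.269  0.04 ]
v_rack [161.3 375.7] 0.79 [0.485 0.588 0.   ]
v_rack [236.  327.3] 0.74 [0.489 0.371 0.   ]
groove_1 [174.3 368.7] 0.93 [0.443 0.576 0.045]
groove_1 [151.9 354.3] 0.8 [0.514 0.587 0.045]
groove_1 [223.5 308. ] 0.75 [0.525 0.378 0.045]
groove_2 [174.3 368.7] 0.93 [0.443 0.576 0.045]
groove_2 [151.9 354.3] 0.8 [0.514 0.587 0.045]
groove_2 [223.5 308. ] 0.75 [0.525 0.378 0.045]
tube_a [404.6 193.1] 0.45 [ 0.526 -0.381  0.08 ]
tape_ring [224.4 308. ] 0.63 [0.567 0.346 0.   ]
tape_ring [338.7 302.4] 0.54 [0.371 0.119 0.   ]
u_stand [228.1 266.6] 0.67 [0.703 0.225 0.   ]
[9.87944287e-01 1.54809833e-01 2.68631886e-06 1.83749215e-05] 1.2
```

View pics/top0.png

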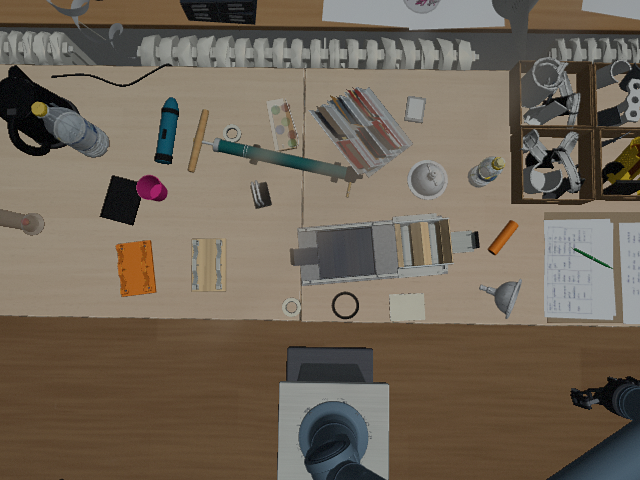

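View pics/scene0.png

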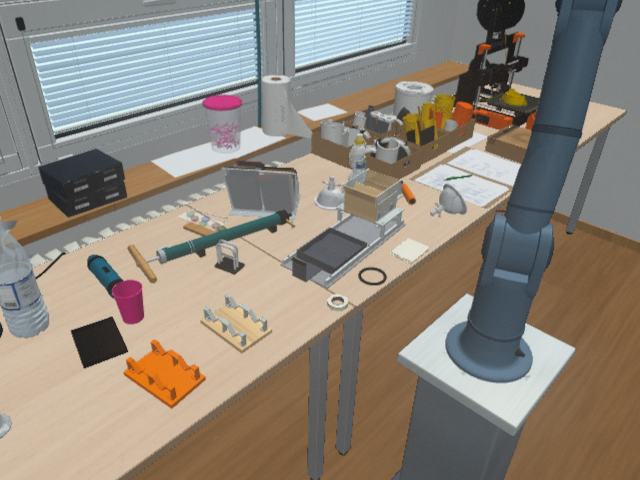

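In the top view, the feeder lies at about (375,250) px with its tray at (347,250), its tray pull at (300,257) and its shutter pull at (466,240). 
- Rack candidates: plywood at (208,265), which is the one meant, and orange at (136,267), which is not. 
- Tube candidates: the two in the hopper at about (405,247) and (436,242), which are the ones meant, and the orange one at (503,237), which is not.

I'll fit the poses and check them in one close crop.

```bash
cat >> h.py <<'E'
def tf(pose,P):
    x,y,a=pose;P=np.atleast_2d(np.array(P,float));c,s=np.cos(a),np.sin(a)
    return np.c_[x+c*P[:,0]-s*P[:,1],y+s*P[:,0]+c*P[:,1],P[:,2]]
E
python3 - <<'E'
from h import *
from scipy.optimize import least_squares
snap('top');snap('scene')
obs=[('top',(414.4,247.6),(0,0,0),0),('top',(417.7,246.6),(0,0,.062),0),('top',(475,241.2),(0,-.155,.09),0),('top',(347.5,250.4),(0,0,.005),1),('top',(290,259.7),(0,.155,.04),1),
('scene',(368.6,230),(0,0,0),0),('scene',(370.1,210.2),(0,0,.062),0),('scene',(394.1,186.5),(0,-.155,.09),0),('scene',(332.8,254.3),(0,0,.005),1),('scene',(296.6,267),(0,.155,.04),1)]
def f(v):
    return np.concatenate([proj(c,tf(v[:3],[(p[0],p[1]+t*v[3],p[2])]))[0]-u for c,u,p,t in obs])
r=least_squares(f,[.545,-.232,.11,.18],loss='soft_l1',f_scale=1.5);print(r.x.round(4),r.fun.reshape(-1,2).round(1).tolist())
F=r.x
g=[]
for cam in('top','scene'):
    for n in('groove_1','v_rack'):
        for d in tip_of(cam,n):
            w=ray(cam,d['at'],.045 if n[0]=='g' else 0); print(cam,n,w.round(3),round(d['confidence'],2))
def box(x0,x1,y0,y1,z): return [(x0,y0,z),(x1,y0,z),(x1,y1,z),(x0,y1,z)]
im=cv2.resize(read_camera('top')[:,:,::-1],None,fx=4,fy=4,interpolation=cv2.INTER_CUBIC)
def dr(pose,P,col): cv2.polylines(im,[np.int32((proj('top',tf(pose,P))*4+1.5)*8)],True,col,1,cv2.LINE_AA,3)
dr(F[:3],box(-.086,.086,-.094,.336,.005),(0,0,255)); dr(F[:3],box(-.062,.062,-.073,.073,.167),(255,0,0))
dr(F[:3],box(-.07,.07,F[3]-.082,F[3]+.082,.033),(0,255,0));dr(F[:3],box(-.023,.023,F[3]+.15,F[3]+.16,.068),(0,255,0));dr(F[:3],box(-.023,.023,-.16,-.15,.116),(255,0,255))
dr((.485,.374,0),box(-.078,.078,-.05,.05,.012),(0,0,255))
cv2.imwrite('pics/f.png',im[820:1180,1130:1930]); cv2.imwrite('pics/r.png',cv2.resize(im[900:1220,700:1000],None,fx=1.8,fy=1.8))
E
```

```text
[ 0.548  -0.2308  0.0908  0.2024] [[-0.9, -0.5], [-0.3, -1.0], [-0.2, -0.5], [-2.3, 1.7], [2.1, -4.2], [0.5, -2.0], [0.5, 1.3], [2.7, -0.1], [-1.0, -0.3], [2.0, 1.3]]
top groove_1 [0.458 0.366 0.045] 0.9
top groove_1 [0.433 0.583 0.045] 0.87
top groove_1 [0.521 0.376 0.045] 0.84
top groove_1 [0.5   0.582 0.045] 0.71
top groove_1 [ 0.557 -0.278  0.045] 0.28
top v_rack [0.484 0.582 0.   ] 0.95
top v_rack [0.695 0.222 0.   ] 0.43
top v_rack [0.444 0.376 0.   ] 0.26
scene groove_1 [0.448 0.375 0.045] 0.82
scene groove_1 [0.53  0.37  0.045] 0.72
scene groove_1 [0.516 0.588 0.045] 0.61
scene groove_1 [0.438 0.578 0.045] 0.56
scene v_rack [0.476 0.589 0.   ] 0.69
scene v_rack [0.498 0.369 0.   ] 0.64
scene v_rack [0.377 0.122 0.   ] 0.18
```

View pics/f.png

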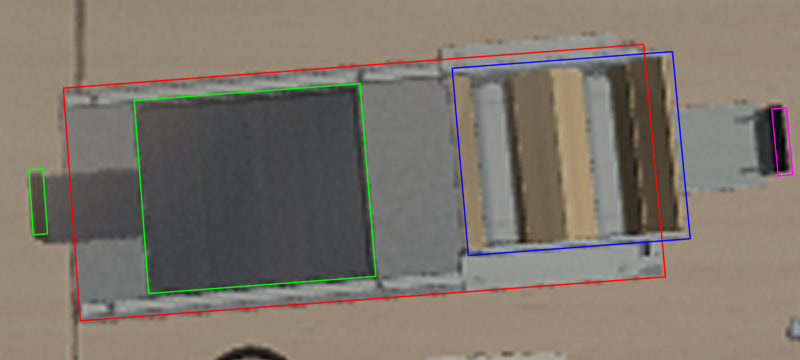

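View pics/r.png

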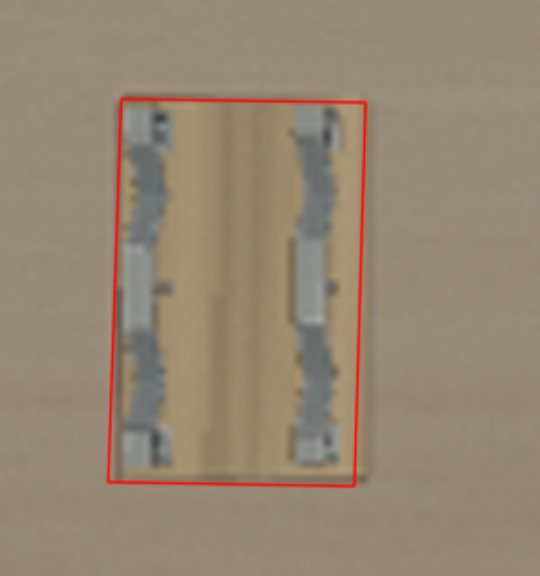

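The crops confirm the fit: the plywood rack is the right one, with a yaw of about +0.03, and the feeder overlay matches to about 2 mm. Next I straddle the tray pull and push the tray home, watching the force.

```bash
cat >> h.py <<'E'
F=(.548,-.2318,.0908); RK=(.486,.3715,.03)
QF=down(F[2]-np.pi/2)
def fp(y,z,x=0): return tf(F,[(x,y,z)])[0]
ey=np.array([-np.sin(F[2]),np.cos(F[2]),0])
def fy(): return float(np.dot(read_ft_force(),ey))
def creep(y0,sgn,z,lim,maxd,step=.0015):
    """step along feeder y until reaction along y exceeds lim"""
    y=y0;log=[]
    while abs(y-y0)<maxd:
        y+=sgn*step; movel(fp(y,z),speed=.05); f=fy(); log.append((round(y,4),round(f,1)))
        if -sgn*f>lim: break
    print(log[-14:]); return y
E
python3 - <<'E'
from h import *
s=.2024
move_gripper(.04)
move_ptp(fp(s+.155,.20),QF);print(read_eef_pos(),read_time_s(),read_finger_gap())
movel(fp(s+.155,.047),speed=.2);print(read_ft_force(),read_time_s())
movel(fp(.152,.047),speed=.1);print(read_ft_force(),read_time_s())
creep(.152,-1,.047,14,.03)
print(read_time_s());snap('top','a.png')
E
```

```text
[0.51600699 0.12295709 0.19991321] 4.9083 0.040149790516347636
[0.42038612 1.19905399 0.15932364] 5.825
[1.65847845 5.2016658  1.90650578] 8.025
[(0.1505, 5.3), (0.149, 5.5), (0.1475, 5.8), (0.146, 5.3), (0.1445, 4.4), (0.143, 5.6), (0.1415, 8.2), (0.14, 10.4), (0.1385, 11.8), (0.137, 14.2)]
10.525
```

```bash
python3 - <<'E'
from h import *
creep(.137,-1,.047,20,.01)
movel(fp(.147,.047),speed=.1); movel(fp(.147,.13),speed=.25)
move_ptp(fp(.10,.26),QF); move_ptp(fp(-.157,.26),QF)
movel(fp(-.157,.098),speed=.2);print(read_ft_force(),read_time_s())
movel(fp(-.201,.098),speed=.06);print(read_ft_force(),read_time_s())
y=creep(-.201,-1,.098,16,.025)
print(read_time_s());snap('top','b.png')
im=snap('scene');cv2.imwrite('pics/b.png',cv2.resize(im[130:330,230:480,::-1],None,fx=3,fy=3))
E
```

```text
[(0.1355, 15.7), (0.134, 16.1), (0.1325, 19.7), (0.131, 20.1)]
[0.09769504 1.01311331 0.38872652] 14.9417
[ 0.18063622 -0.09231553 -0.0970898 ] 15.825
[(-0.2025, -0.8), (-0.204, 1.4), (-0.2055, 4.5), (-0.207, 6.9), (-0.2085, 8.3), (-0.21, 11.0), (-0.2115, 12.1), (-0.213, 13.8), (-0.2145, 16.1)]
18.075
```

View pics/b.png

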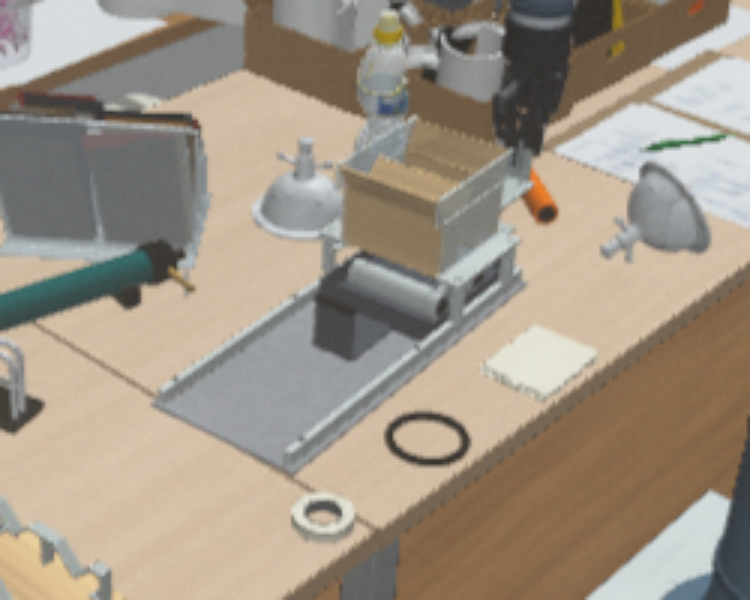

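The scene crop shows one tube lying in the tray under the hopper at crop (400,290), so the shutter has opened. I'll check the chutes from above and the actual TCP.

```bash
python3 - <<'E'
from h import *
p=np.array(read_eef_pos());print(np.dot(p-[F[0],F[1],0],ey),fy(),read_time_s(),read_finger_gap())
im=cv2.imread('pics/b.png') ; im=snap('top')[:,:,::-1]
cv2.imwrite('pics/c.png',cv2.resize(im[200:290,330:490],None,fx=5,fy=5,interpolation=cv2.INTER_CUBIC))
E
```

```text
-0.2041895901823213 16.472549584583795 18.175 0.04008294618659432
```

View pics/c.png

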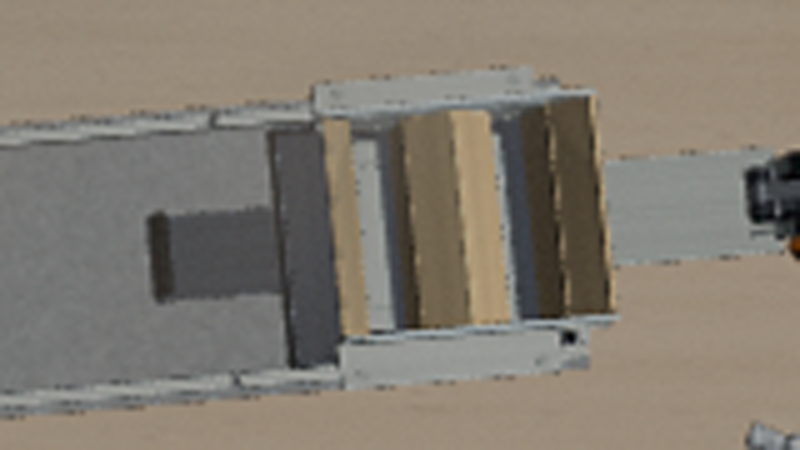

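```bash
python3 - <<'E'
from h import *
G=(F[0]-.0035*-ey[0]*-1,F[1]+.0035,F[2])
for z in(.083,.024):
    for y in(-.036,.036):
        print(z,y,[((proj('top',tf(G,[(0,y+d,z)]))[0]-[330,200])*5).round(0).tolist() for d in(-.015,.015)])
for n in('tube_a',):
    for d in tip_of('top',n): print(d, ((np.array(d['at'])-[330,200])*5).round())
E
```

```text
0.083 -0.036 [[530.0, 218.0], [477.0, 222.0]]
0.083 0.036 [[402.0, 228.0], [348.0, 232.0]]
0.024 -0.036 [[508.0, 225.0], [456.0, 229.0]]
0.024 0.036 [[384.0, 235.0], [333.0, 239.0]]
{'at': [425.3, 244.7], 'confidence': 0.63} [477. 223.]
{'at': [404.0, 250.6], 'confidence': 0.47} [370. 253.]
{'at': [500.2, 237.7], 'confidence': 0.43} [851. 188.]
```

Both tube edges now sit where z≈0.024 predicts, so both tubes have dropped. Both stops put the feeder's y about 3.5 mm further on. Next I shut the shutter and draw the tray out.

```bash
sed -i 's/^F=.*; RK/F=(.5477,-.2283,.0908); RK/' h.py; python3 - <<'E'
from h import *
act=lambda: round(float(np.dot(np.array(read_eef_pos())-[F[0],F[1],0],ey)),4)
movel(fp(-.147,.098),speed=.08);print(read_ft_force(),act())
creep(-.147,1,.098,20,.03,.002);print(act(),read_time_s())
movel(fp(-.152,.098),speed=.1);print(fy())
movel(fp(-.152,.26),speed=.3); move_ptp(fp(.155,.26),QF)
movel(fp(.155,.047),speed=.2);print(read_ft_force(),read_time_s())
movel(fp(.375,.047),speed=.09);print(read_ft_force(),act(),read_time_s())
movel(fp(.360,.047),speed=.1);movel(fp(.360,.2),speed=.3)
move_ptp(tf(RK,[(0,0,.25)])[0],QF)
im=snap('top')
for d in tip_of('top','tube_a'): print(d,ray('top',d['at'],.024))
for d in tip_of('top','shutter_pull')[:1]+tip_of('top','tray')[:1]: print(d)
cv2.imwrite('pics/d.png',cv2.resize(im[200:300,280:480,::-1],None,fx=4,fy=4,interpolation=cv2.INTER_CUBIC))
print(read_time_s())
E
```

```text
[ 0.23471991 -0.91024173 -0.28371242] -0.1464
[(-0.145, -2.4), (-0.143, -1.9), (-0.141, -2.3), (-0.139, -2.5), (-0.137, -5.5), (-0.135, -7.5), (-0.133, -10.9), (-0.131, -14.8), (-0.129, -16.5), (-0.127, -19.5), (-0.125, -21.8)]
-0.139 22.0667
-0.12518486897035652
[-0.07155956  0.43177847  0.52920466] 25.5667
[-0.25550071 -6.05417063  2.88741557] 0.3719 28.1583
{'at': [332.0, 256.0], 'confidence': 0.94} [0.51660794 0.00985408 0.024     ]
{'at': [360.2, 252.0], 'confidence': 0.9} [ 0.52952824 -0.07194134  0.024     ]
{'at': [504.3, 237.1], 'confidence': 0.74} [ 0.57944639 -0.49024603  0.024     ]
{'at': [476.7, 240.9], 'confidence': 0.88}
{'at': [344.2, 250.9], 'confidence': 0.93}
30.2917
```

View pics/d.png

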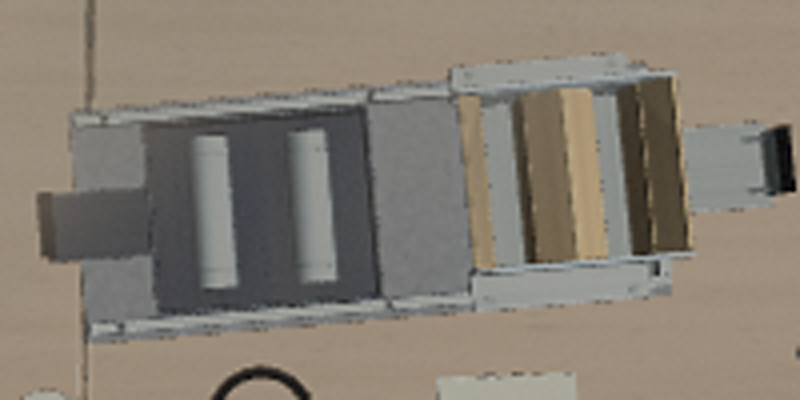

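The tray is out with both tubes in its lanes, at crop (214,212) and (314,206). The shutter is shut, with its pull at (780,160). I grasp the first tube and refine the rack pose while the arm is clear of it.

```bash
cat >> h.py <<'E'
def pick(p):
    p=np.array(p)
    move_gripper(.048,40)
    move_ptp([p[0],p[1],.14],QF); movel([p[0],p[1],.06],speed=.2); movel([p[0],p[1],.033],speed=.08);print('down',np.round(read_ft_force(),1))
    move_gripper(.02,40);print('gap',read_finger_gap(),read_grasp_force(),read_ft_force())
    movel([p[0],p[1],.06],speed=.06); print('w',read_ft_force()); movel([p[0],p[1],.16],speed=.25)
E
python3 - <<'E'
from h import *
a=ray('top',(333.5,252.9),.032);b=ray('top',(358.5,251.5),.032);print(a,b,fp(.238,.03),fp(.166,.03))
L=[tf((F[0],F[1],-F[2]),[0,0,0])]
loc=lambda p:(np.dot(p[:2]-np.array(F[:2]),[np.cos(F[2]),np.sin(F[2])]),np.dot(p[:2]-np.array(F[:2]),ey[:2]));la,lb=loc(a),loc(b);print(la,lb)
pick(fp((la[1]+.238)/2,.03,la[0]));print(read_time_s(),read_finger_gap())
im=cv2.resize(snap('top')[:,:,::-1],None,fx=8,fy=8,interpolation=cv2.INTER_CUBIC)
def dr(P,col): cv2.polylines(im,[np.int32((proj('top',tf(RK,P))*8+3.5)*8)],True,col,1,cv2.LINE_AA,3)
box=lambda x0,x1,y0,y1,z: [(x0,y0,z),(x1,y0,z),(x1,y1,z),(x0,y1,z)]
dr(box(-.078,.078,-.05,.05,.012),(0,0,255))
for y in(-.034,.034): dr(box(-.0165,.0165,y-.006,y+.006,.045),(255,0,0))
cv2.imwrite('pics/e.png',im[1820:2420,1440:2000])
for d in tip_of('top','groove_1'): print(d['confidence'],ray('top',d['at'],.045))
print(tf(RK,[(-.0375,0,.045),(.0375,0,.045)]))
E
```

```text
[0.52524722 0.00581298 0.032     ] [ 0.53042919 -0.06641175  0.032     ] [0.52611928 0.00871956 0.03      ] [ 0.5326479  -0.06298384  0.03      ]
(np.float64(-0.0011320300078614526), np.float64(0.23518446855589328)) (np.float64(-0.0025204020631640857), np.float64(0.1627873897432547))
down [-0.7  0.6 -0.5]
gap 0.028663506175233836 39.69052076339722 [-0.43079625  0.42280079  1.23191841]
w [ 0.22948707  0.42388317 -1.43505247]
34.45 0.028334806905550593
0.94 [0.52482889 0.37331881 0.045     ]
0.69 [0.45149922 0.36753259 0.045     ]
0.57 [0.50333952 0.58856447 0.045     ]
[[0.44851687 0.37037517 0.045     ]
 [0.52348313 0.37262483 0.045     ]]
```

View pics/e.png

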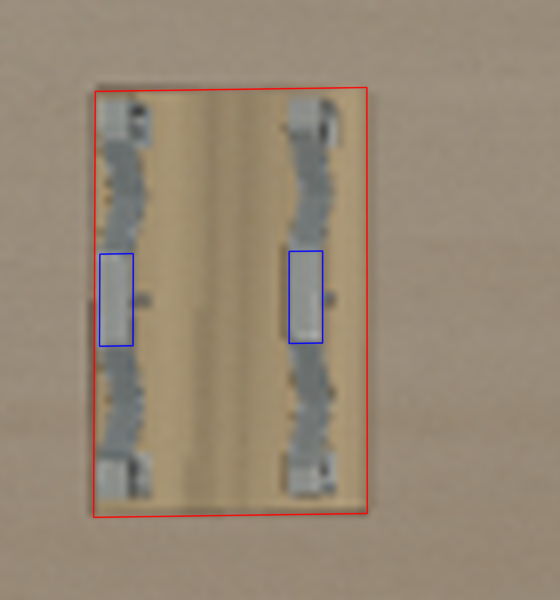

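The rack overlay agrees to about 1 mm and the tube is held (gap 28 mm, about 1.4 N of weight). Now I place it.

```bash
cat >> h.py <<'E'
QR=down(RK[2])
def place(gx):
    x,y,_=tf(RK,[(gx,0,0)])[0]
    move_ptp([x,y,.16],QR); movel([x,y,.075],speed=.2); movel([x,y,.058],speed=.06)
    pause(.15); f0=read_ft_force()[2]; z=.058; log=[]
    while z>.049:
        z-=.001; movel([x,y,z],speed=.03); f=read_ft_force()[2]-f0; log.append((round(z,3),round(f,1)))
        if f>3: break
    print('place',log,read_eef_pos(),read_finger_gap())
    move_gripper(.048); movel([x,y,.09],speed=.1); movel([x,y,.16],speed=.3); print(read_time_s())
E
python3 - <<'E'
from h import *
place(.0378)
E
```

```text
place [(0.057, np.float64(-0.9)), (0.056, np.float64(-0.9)), (0.055, np.float64(-0.0)), (0.054, np.float64(1.2)), (0.053, np.float64(7.3))] [0.52439021 0.37293761 0.05440452] 0.02869381687545072
39.55
```

```bash
python3 - <<'E'
from h import *
pick(fp(.1645,.03,-.0025))
place(-.0372)
move_ptp([.45,.0,.35],QF)
im=snap('top')
for d in tip_of('top','tube_a'): print(d,ray('top',d['at'],.045))
im2=snap('scene')
A=cv2.resize(im[225:305,170:330,::-1],(640,320),interpolation=cv2.INTER_CUBIC);B=cv2.resize(im2[270:350,170:330,::-1],(640,320),interpolation=cv2.INTER_CUBIC)
cv2.imwrite('pics/g.png',cv2.resize(np.vstack([A,B]),(600,600)));cv2.imwrite('pics/full.png',im[:,:,::-1])
print(read_time_s())
E
```

```text
down [-1.4 -0.6  0.3]
gap 0.02871461348627124 39.62236225605011 [-0.19973055  0.35147723  1.46182806]
w [ 0.47787483  1.35399792 -1.70396854]
place [(0.057, np.float64(0.4)), (0.056, np.float64(-0.1)), (0.055, np.float64(1.5)), (0.054, np.float64(4.1))] [0.44937109 0.37063207 0.05446683] 0.02815738488516701
48.8667
{'at': [207.9, 252.3], 'confidence': 0.94} [0.52061278 0.36685212 0.045     ]
{'at': [505.0, 238.5], 'confidence': 0.77} [ 0.57352389 -0.48485635  0.045     ]
{'at': [209.2, 275.4], 'confidence': 0.57} [0.45446049 0.36102925 0.045     ]
{'at': [261.0, 190.9], 'confidence': 0.21} [0.70104156 0.21848467 0.045     ]
50.5583
```

View pics/g.png

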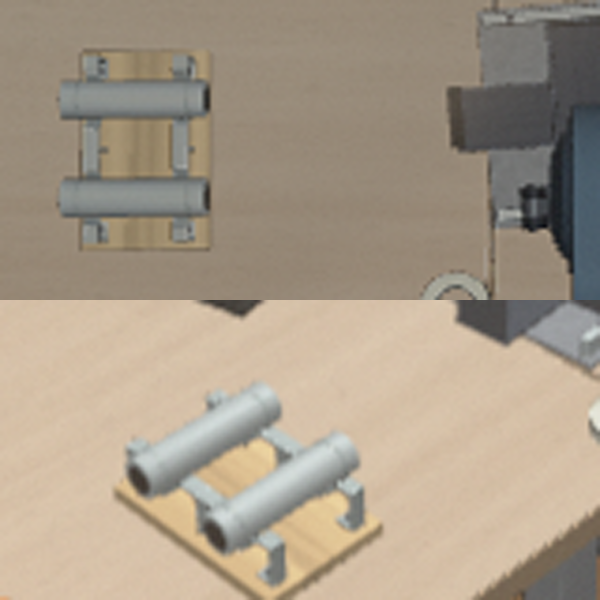

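View pics/full.png

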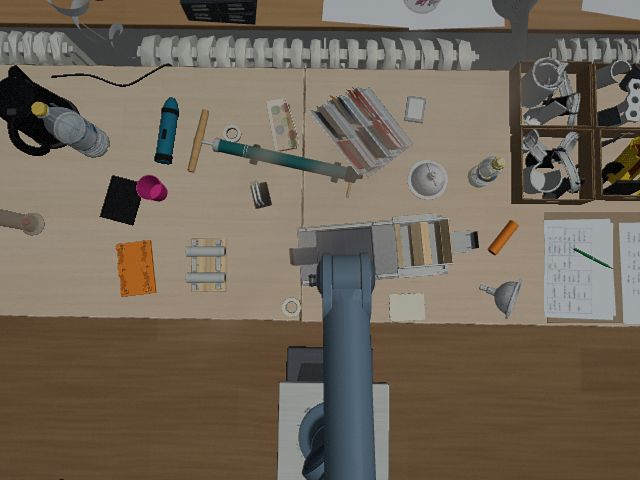

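```bash
python3 - <<'E'
from h import *
for g in(.0375,-.0375):
    P=tf(RK,[(g,.055,.06),(g,-.055,.06),(g,-.055,.03),(g,.034,.045)]); print(((proj('top',P)-[170,225])*3.75).round(0).tolist())
E
```

```text
[[58.0, 98.0], [203.0, 96.0], [210.0, 99.0], [90.0, 99.0]]
[[58.0, 197.0], [203.0, 195.0], [210.0, 196.0], [90.0, 197.0]]
```

The tubes' ends, at crop columns 60 and 210, match the central prediction of 58 and 210. The tray is out, the shutter is shut and the bystanders haven't moved, so I hand the job in.

```bash
python3 -c "
from bench import *
print(sign_off())"
```

```text
the job is handed in; nothing more can be done
None
```

Job handed in at about 51 s: both tubes lie centrally in the plywood V rack, one in each groove, with the tray out, the shutter shut and the other things on the bench apparently unmoved.

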